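# Shift the tube mixer into third

## Robot

A 6-joint arm with a two-finger parallel gripper is mounted at the origin on the work surface. World frame = base frame: x ahead of the robot, y to its left, z up, the work surface at z = 0. Lengths are in m, angles in rad, forces in N, time in s.
With the tool pointing down it reaches from about 0.2 to 0.875 m from the base axis. Payload 3.4 kg.
Tool frame: the origin (TCP) lies on the centre line of the jaws, within the pads' length; the fingertips stand 25 mm ahead of it and the grasp point (between the pads) lies 6 mm ahead of it (ctrl.nose_length is the distance from the TCP to the fingertips, in m); x points along the fingers, z is the direction in which the jaws open and shut, and the axes are right-handed (so a half turn about x gives the same grasp; the last joint's range is limited). The gripper opens to 94 mm and grips with 3 to 60 N. Pads are 16 mm wide; open, the fingers measure 119 mm over their backs; the gripper's body (75 mm by 177 mm) begins 78 mm behind the grasp point.
Start: joints at [-1.237, 0.276, 1.505, -0, 1.361, -0.121], TCP at [0.253, -0.517, 0.23] pointing down, gripper open.
Joint ranges: [-2.89, 2.89], [-0.75, 2.08], [0.22, 2.7], [-1.18, 4.32], [0.11, 2.71], [-2.7, 2.7]. Speed limits (rad/s): [2.57, 2.57, 3.14, 3.14, 3.14, 3.14].

## Interface

Orientations are given as a unit quaternion [w, x, y, z].
In Python, from plant import ctrl gives the robot as it stands.
- The arm moves only by the tool servo_tool, never from a script. Its argument "rows" is a list of rows, each a list of 7 numbers: the opening, from 0 (shut) to 1 (fully open), then the shift along the world's x, y, z in m, then the turn, a rotation vector about the world's x, y, z in degrees. In form: [[hand, tx, ty, tz, wx, wy, wz], ...]. A call has 1 to 12 rows; each row shifts and turns the commanded pose from where the row before left it; what a row does not reach is not made up. A row lasts 1/10 s, in which the tool goes at most 50 mm and 8.59 degrees, less where a joint would pass 70% of its speed; a pose out of reach is approached as far as the arm can. A call with a gripper value outside its range is refused whole. The fingers move at their own pace and stop on an object; "grip_force" is the grip in N (left out, the last holds). Time passes only in rows, so rows that do not move let the fingers close. It gives the time, the measured TCP pose, the force and the opening at its end, in the units of the state.
- ctrl.sense(): the state, without advancing time (a new reading comes with each control period).
- ctrl.read_camera(name): name is "scene" or "side" or "wrist"; returns a dict with "pixels" (420x560x3 uint8, red, green, blue), "depth" (420x560 float32, m along the optical axis (not along the pixel's ray), 0 where there is no reading), "mtx" (3x3 intrinsics, pixels), "cam_to_world" (4x4, takes a point from camera to world coordinates). Camera axes: x right, y up, looking along -z (the intrinsics and any distortion apply to the point x, -y, -z); pixel columns grow to the right and rows downward; lengths in m; the calibration is good to about 2 mm. A picture is of the moment at which its call begins.
- ctrl.hand_in(): hands the job in, once; it reports no verdict.
The state is a dict: "t": time; "qpos": joint angles; "joint_vel": joint speeds; "joint_efforts": joint torques, N m; "tcp_pos": TCP position; "eef_rot": TCP orientation; "ft_force": force on the tool from outside, world axes, zero at the start; "moment": the same for the moment, N m; "gripper_width": finger opening in m.
Only numpy, scipy, OpenCV 4.12 (cv2) and the standard library are available. Lean on these libraries where they do the work, as an engineer would, in place of code of your own. Each camera call takes 0.05 s, during which the arm holds its last target. There are 200 camera calls.

## Task

Put the roller mixer's purple gear lever into third: with the fingertips, push it along its left-hand slot to the cross-slot if it is not there already, push it across to the right, then push it forward (away from the robot) until it is fully home in the far right slot, marked green. On the way do not let it run into the near right slot, marked red, do not grip the knob or force it hard against its gate, and leave the sample tubes, bottle and cup where they stand.

Things in the scene. Friction and masses are not known exactly. Their poses are not given: they have to be found in the camera images.
- mixer: White roller mixer, fixed: housing 200 mm deep (x), 340 wide (y), top at 82 mm; black rollers with blue end cheeks, 67 to 267 mm left (+y) of the gate, tops (and tubes lying on them) up to 127 mm over the bench. Origin on the bench straight below the gate's centre; x points forward (away from the robot, turned by up to 0.35 rad), y left, z up.
- gate (a point): Centre of the H gate in a steel plate (96 x 102 mm, top 92 mm over the bench); axes as the mixer's. Two 15 mm wide slots run forward and back, joined at their middle by a 17 mm wide cross-slot through this point. Coloured dots beside the ends: first far left, white; second near left, yellow; third far right, green; fourth near right, red. The 10 mm stem pivots 72 mm below this point.
- third (a point): Middle of the green dot at the far end of the third slot, on the plate: 38 mm forward and 14.5 mm right of the gate's centre.
- knob: Purple block knob on top of the lever's stem, 36 x 36 mm and 40 mm tall; origin at its centre, 160 mm from the pivot along the stem (so 88 mm above the plate when upright, about 82 mm when leaning into a slot). It leans with the lever: a lean of 0.28 rad puts it 44 mm off. Its flat sides face forward, back, left and right of the mixer.
- cross (a joint): Sideways lean of the lever, rad, positive to the right: about -0.22 to -0.17 in the left slots, 0.17 to 0.22 in the right slots, 0 upright. Starts in the left slots. Dry friction: about 1.3 N at the knob moves it and it stays where it is left.
- shift (a joint): Forward lean of the lever, rad, positive forward (away from the robot): 0 in the cross-slot (play about 0.045 either way), about 0.28 at the far end of a slot, -0.28 at the near end. Starts between -0.25 and 0.25. Same friction; no springs or detents.
- tube_a: Sample tube, 13 mm across and 100 mm tall with a purple 17 mm cap, standing loose in a hole of a blue rack (120 x 80 mm, 55 mm tall, fixed, to the right of the mixer), its top 108 mm over the bench. Origin at its foot. Leave alone.
- tube_b: Second such tube in the same rack. Leave alone.
- tube_c: Third such tube in the same rack. Leave alone.
- rub: Whitish hand-rub bottle with a blue cap, 56 mm across, 130 mm tall, loose beyond the mixer. Origin at its foot. Leave alone.
- cup: White specimen cup with an orange lid, 62 mm across, 59 mm tall, loose on the near side of the mixer. Origin at its foot. Leave alone.

How it is judged:
By the outcome, as a careful person would: the job done as asked, in the order asked, and still so for the second after the job is handed in, with the robot touching nothing.
It also fails if it takes over 64 s, if anything falls off the work surface, if the arm or the gripper's body presses on something with over 40 N, if the wrist force passes 120 N, or if a joint passes its speed limit or range.

## Working session

There is one attempt and no reset: what is moved stays moved. The work goes in short steps, Python scripts to look and compute and a tool call to move; the robot and the scene stay as the last step left them, time stands still between calls to the robot, and variables do not carry over. Pictures are saved under pics/ and viewed, about 8 in all and at most 12, crops included, and the job is handed in when it is done.

Besides the shell and the picture viewer there is one more tool, called by a JSON object that holds its "method" and its "body", one argument or row to a line. servo_tool: Moves the arm, as the interface text tells. Its arguments: {"type":"object","properties":{"rows":{"type":"array"},"grip_force":{"type":"number"}},"required":["rows"]}

```bash
mkdir -p pics; cat > h.py <<'E'
import numpy as np, cv2
from plant import ctrl
def shot(cam,name):
    d=ctrl.read_camera(cam); cv2.imwrite(f'pics/{name}.png',d['pixels'][:,:,::-1])
    np.savez(f'pics/{name}.npz',**{k:d[k] for k in('pixels','depth','mtx','cam_to_world')}); return d
def cloud(d):
    K=d['mtx'];D=d['depth'];v,u=np.mgrid[:D.shape[0],:D.shape[1]]
    P=np.stack([(u-K[0,2])/K[0,0]*D,-(v-K[1,2])/K[1,1]*D,-D,np.ones_like(D)],-1)
    return (P@d['cam_to_world'].T)[...,:3]
E
python3 - <<'E'
from h import *
print(ctrl.sense())
a=[shot(c,c+'0')['pixels'] for c in('scene','side')]
cv2.imwrite('pics/both.png',cv2.resize(np.vstack(a)[:,:,::-1],(400,600)))
for c in('scene','side'):
    d=np.load(f'pics/{c}0.npz');print(d['cam_to_world'].round(3),d['mtx'])
E
```

```text
{'t': 0.0, 'qpos': array([-1.23701254e+00,  2.76599566e-01,  1.50611650e+00, -1.02072489e-05,
        1.36066973e+00, -1.21013746e-01]), 'joint_vel': array([-7.68026565e-04, -1.79764302e-03,  6.56976714e-04, -3.76436261e-05,
        2.01818814e-03, -6.89788064e-04]), 'joint_efforts': array([-8.73878016e-04, -4.04597533e+01, -2.37234575e+01,  7.01655122e-02,
        3.46278911e-02, -1.32627588e-04]), 'tcp_pos': array([ 0.25240243, -0.51607252,  0.22960871]), 'eef_rot': array([ 0.59935466,  0.37480066,  0.6003458 , -0.37400985]), 'ft_force': array([-0.12583337, -0.59478657,  0.10010485]), 'moment': array([ 0.01343512,  0.00552758, -0.0176004 ]), 'gripper_width': 0.09386272887095612}
[[ 0.893 -0.345  0.288  0.851]
 [ 0.449  0.708 -0.544 -0.423]
 [-0.016  0.616  0.788  0.788]
 [ 0.     0.     0.     1.   ]] [[470.82982861   0.         278.67599   ]
 [  0.         470.82982861 211.17803647]
 [  0.           0.           1.        ]]
[[-0.737  0.43  -0.522  0.117]
 [-0.676 -0.466  0.57   0.525]
 [ 0.002  0.773  0.634  0.688]
 [ 0.     0.     0.     1.   ]] [[415.14493133   0.         278.28319464]
 [  0.         415.14493133 212.80337717]
 [  0.           0.           1.        ]]
```

View pics/scene0.png

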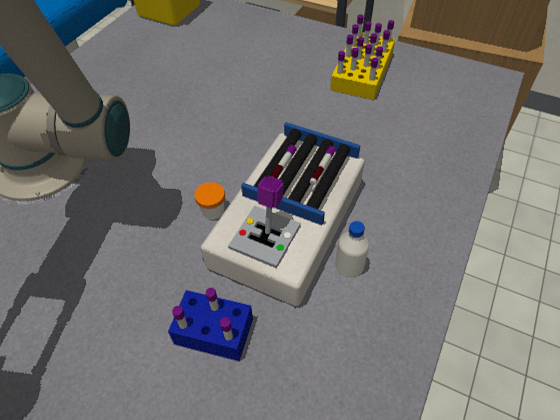

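View pics/side0.png

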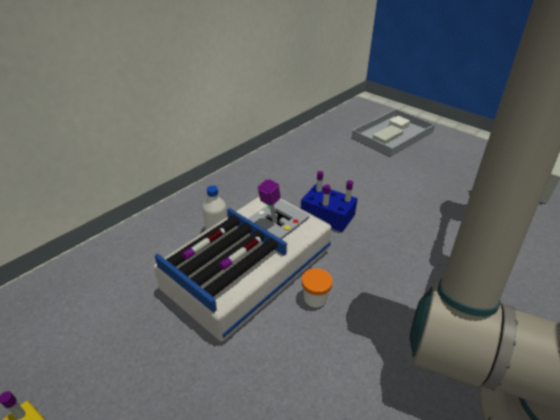

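Scene: knob at (270,192), dots green (280,248), white (288,235), red (242,232), yellow (250,220); side: knob at (269,192). Now measure these.

```bash
cat >> h.py <<'E'
def ray(d,u,v,z):
    K=d['mtx'];T=d['cam_to_world'];r=T[:3,:3]@np.array([(u-K[0,2])/K[0,0],-(v-K[1,2])/K[1,1],-1]);o=T[:3,3]
    return o+r*(z-o[2])/r[2]
E
python3 - <<'E'
from h import *
d=np.load('pics/scene0.npz');im=d['pixels'];P=cloud(d)
c=im[150:280,190:340,::-1];cv2.imwrite('pics/crop.png',cv2.resize(c,None,fx=5,fy=4.6,interpolation=cv2.INTER_CUBIC))
hsv=cv2.cvtColor(im,cv2.COLOR_RGB2HSV)
def cen(lo,hi,box):
    m=cv2.inRange(hsv,lo,hi);k=np.zeros_like(m);u0,v0,u1,v1=box;k[v0:v1,u0:u1]=1;v,u=np.nonzero(m*k);return u.mean(),v.mean(),len(u)
res={}
for n,lo,hi,b in [('green',(45,120,60),(80,255,255),(270,240,290,256)),('red',(0,150,80),(8,255,255),(234,225,250,240)),('yellow',(18,120,80),(35,255,255),(242,212,258,228))]:
    u,v,k=cen(lo,hi,b);res[n]=ray(d,u,v,.092);print(n,u,v,k,res[n].round(4),P[int(round(v)),int(round(u))].round(4))
ctr=(res['green']+res['yellow'])/2;f=res['green']-res['red'];print('ctr',ctr,'len',np.linalg.norm(f),'yaw',np.arctan2(f[1],f[0]),'yr',np.linalg.norm(res['yellow']-res['red']))
for s in('scene0','side0'):
    d=np.load(f'pics/{s}.npz');P=cloud(d);h=cv2.cvtColor(d['pixels'],cv2.COLOR_RGB2HSV)
    m=cv2.inRange(h,(130,100,40),(165,255,255))>0
    m&=(np.abs(P[...,:2]-ctr[:2]).max(-1)<.09)&(P[...,2]>.13)
    q=P[m];print(s,len(q),q.min(0).round(3),q.max(0).round(3),q.mean(0).round(3))
    yaw=np.arctan2(f[1],f[0]);R=np.array([[np.cos(yaw),np.sin(yaw)],[-np.sin(yaw),np.cos(yaw)]]);l=(q[:,:2]-ctr[:2])@R.T
    print('local pct',np.percentile(l,[2,50,98],axis=0).round(4)); t=l[q[:,2]>q[:,2].max()-.012];print('top',t.mean(0),np.percentile(t,[3,97],axis=0).round(4))
E
```

```text
green 279.88235294117646 246.76470588235293 34 [ 0.6344 -0.0129  0.092 ] [ 0.6347 -0.0131  0.0918]
red 242.06666666666666 232.06666666666666 30 [ 0.5584 -0.0145  0.092 ] [ 0.5581 -0.0143  0.0917]
yellow 249.66666666666666 220.42424242424244 33 [0.558  0.0147 0.092 ] [0.5582 0.0157 0.0922]
ctr [0.5962103  0.00090562 0.092     ] len 0.07604706086454166 yaw 0.020952530128006568 yr 0.029241189381988032
scene0 661 [0.577 0.007 0.16 ] [0.614 0.05  0.2  ] [0.599 0.023 0.187]
local pct [[-0.0176  0.0076]
 [ 0.0039  0.0182]
 [ 0.0182  0.0469]]
top [0.00134164 0.02675465] [[-0.0172  0.0123]
 [ 0.0173  0.0471]]
side0 415 [0.576 0.017 0.161] [0.612 0.052 0.202] [0.589 0.038 0.188]
local pct [[-0.019   0.018 ]
 [-0.0094  0.0392]
 [ 0.015   0.0501]]
top [-0.00369554  0.03522966] [[-0.0186  0.0182]
 [ 0.0154  0.0505]]
```

View pics/crop.png

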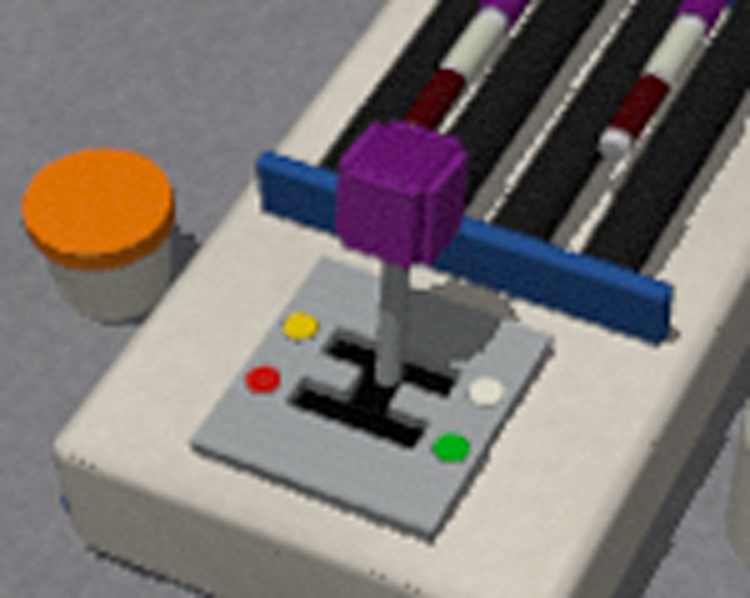

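Lever is already in the cross-slot (knob centre local x≈0, y≈+32 mm; shift≈0), dot spacings match (76/29 mm), yaw ≈1°. I'll close the fingers, rise, and go to the knob's left.

{"method": "servo_tool", "body": {
  "rows": [
    [0, 0, 0, 0.04, 0, 0, -8],
    [0, 0, 0, 0.04, 0, 0, -8],
    [0, 0, 0, 0.03, 0, 0, -8],
    [0, 0.03, 0.04, 0, 0, 0, -1],
    [0, 0.03, 0.04, 0, 0, 0, 0],
    [0, 0.03, 0.04, 0, 0, 0, 0],
    [0, 0.03, 0.04, 0, 0, 0, 0],
    [0, 0.03, 0.04, 0, 0, 0, 0],
    [0, 0.03, 0.04, 0, 0, 0, 0],
    [0, 0.03, 0.04, 0, 0, 0, 0],
    [0, 0.03, 0.04, 0, 0, 0, 0],
    [0, 0.03, 0.04, 0, 0, 0, 0]
  ]
}}

```text
t: 1.3
tcp_pos: [0.5233, -0.1547, 0.3402]
eef_rot: [0.505, 0.495, 0.505, -0.495]
ft_force: [0.9, -1.3, -1.0]
gripper_width: 0.0019
```

{"method": "servo_tool", "body": {
  "rows": [
    [0, 0.03, 0.04, 0, 0, 0, 0],
    [0, 0.03, 0.04, 0, 0, 0, 0],
    [0, 0.015, 0.04, 0, 0, 0, 0],
    [0, 0, 0.04, 0, 0, 0, 0],
    [0, 0, 0.04, 0, 0, 0, 0],
    [0, 0, 0.04, 0, 0, 0, 0],
    [0, 0, 0, 0, 0, 0, 0],
    [0, 0, 0, 0, 0, 0, 0]
  ]
}}

```text
t: 2.1
tcp_pos: [0.5973, 0.084, 0.34]
eef_rot: [0.505, 0.494, 0.505, -0.495]
ft_force: [0.4, -0.5, 0.2]
gripper_width: 0.0003
```

{"method": "servo_tool", "body": {
  "rows": [
    [0, 0, 0.002, -0.04, 0, 0, 0],
    [0, 0, 0, -0.04, 0, 0, 0],
    [0, 0, 0, -0.04, 0, 0, 0],
    [0, 0, 0, -0.03, 0, 0, 0],
    [0, 0, 0, 0, 0, 0, 0],
    [0, 0, 0, 0, 0, 0, 0]
  ]
}}

```text
t: 2.7
tcp_pos: [0.5979, 0.0841, 0.1908]
eef_rot: [0.504, 0.496, 0.504, -0.496]
ft_force: [0.5, -0.2, 1.0]
gripper_width: 0.0002
```

```bash
cat >> h.py <<'E'
C=np.array([.5962,.0009]);YAW=.018
def knob(*names):
    R=np.array([[np.cos(YAW),np.sin(YAW)],[-np.sin(YAW),np.cos(YAW)]])
    for c,n in names:
        d=shot(c,n);P=cloud(d);h=cv2.cvtColor(d['pixels'],cv2.COLOR_RGB2HSV);m=cv2.inRange(h,(130,100,40),(165,255,255))>0
        m&=(np.abs(P[...,:2]-C).max(-1)<.09)&(P[...,2]>.13);q=P[m];l=(q[:,:2]-C)@R.T
        if len(q): p=np.percentile(l,[1,99],axis=0);print(n,len(q),p.round(4).tolist(),'mid',p.mean(0).round(4),'z',q[:,2].min().round(3),q[:,2].max().round(3))
    s=ctrl.sense();print(s['t'],s['tcp_pos'].round(4),s['ft_force'].round(2))
    a=[cv2.imread(f'pics/{n}.png')[110:310,150:400] for _,n in names];cv2.imwrite(f'pics/c_{names[0][1]}.png',cv2.resize(np.hstack(a),None,fx=1.6,fy=1.6))
E
python3 -c "
from h import *;knob(('scene','scene1'),('side','side1'))"
```

```text
scene1 663 [[-0.0181, 0.0074], [0.0181, 0.0482]] mid [0.     0.0278] z 0.159 0.268
side1 396 [[-0.0192, 0.0194], [0.0134, 0.0501]] mid [-0.0029  0.0347] z 0.16 0.203
2.8 [0.5992 0.0847 0.1927] [-0.46 -0.71 -0.49]
```

View pics/c_scene1.png

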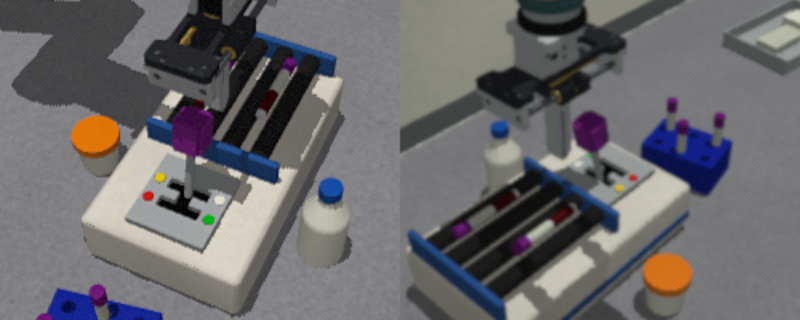

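The picture shows the closed fingers standing just left of the knob at its height, lever in the left end of the cross-slot. Pushing right.

{"method": "servo_tool", "body": {
  "rows": [
    [0, -0.002, -0.008, -0.002, 0, 0, 0],
    [0, 0, -0.008, 0, 0, 0, 0],
    [0, 0, -0.005, 0, 0, 0, 0],
    [0, 0, -0.005, 0, 0, 0, 0],
    [0, 0, -0.005, 0, 0, 0, 0],
    [0, 0, -0.005, 0, 0, 0, 0],
    [0, 0, 0, 0, 0, 0, 0]
  ]
}}

```text
t: 3.5
tcp_pos: [0.5956, 0.0485, 0.1885]
eef_rot: [0.505, 0.495, 0.504, -0.496]
ft_force: [-1.2, -0.4, -0.6]
gripper_width: 0.0009
```

{"method": "servo_tool", "body": {
  "rows": [
    [0, 0, -0.005, 0, 0, 0, 0],
    [0, 0, -0.005, 0, 0, 0, 0],
    [0, 0, -0.005, 0, 0, 0, 0],
    [0, 0, -0.004, 0, 0, 0, 0],
    [0, 0, -0.004, 0, 0, 0, 0],
    [0, 0, -0.004, 0, 0, 0, 0],
    [0, 0, 0, 0, 0, 0, 0]
  ]
}}

```text
t: 4.2
tcp_pos: [0.5956, 0.0216, 0.1884]
eef_rot: [0.505, 0.495, 0.504, -0.496]
ft_force: [-0.1, -0.9, 0.3]
gripper_width: 0.0005
```

```bash
python3 -c "
from h import *;knob(('scene','scene2'),('side','side2'))"
```

```text
scene2 533 [[-0.0162, -0.0324], [0.018, 0.0048]] mid [ 0.0009 -0.0138] z 0.16 0.273
side2 245 [[-0.0197, -0.024], [0.0101, 0.0083]] mid [-0.0048 -0.0078] z 0.166 0.204
4.3 [0.5954 0.0219 0.1883] [ 0.32  0.23 -1.16]
```

{"method": "servo_tool", "body": {
  "rows": [
    [0, 0, -0.004, 0, 0, 0, 0],
    [0, 0, -0.004, 0, 0, 0, 0],
    [0, 0, -0.004, 0, 0, 0, 0],
    [0, 0, -0.002, 0, 0, 0, 0],
    [0, 0, -0.002, 0, 0, 0, 0],
    [0, 0, 0, 0, 0, 0, 0]
  ]
}}

```text
t: 4.9
tcp_pos: [0.5956, 0.006, 0.1884]
eef_rot: [0.505, 0.495, 0.504, -0.496]
ft_force: [-0.7, 0.6, -0.2]
gripper_width: 0.0004
```

```bash
python3 -c "
from h import *;knob(('scene','scene3'),('side','side3'))"
```

```text
scene3 527 [[-0.0164, -0.071], [0.0273, -0.0088]] mid [ 0.0054 -0.0399] z 0.159 0.277
side3 235 [[-0.0193, -0.0393], [0.0081, -0.0071]] mid [-0.0056 -0.0232] z 0.163 0.203
5.0 [0.5956 0.006  0.1884] [0.17 0.28 0.2 ]
```

View pics/c_scene3.png

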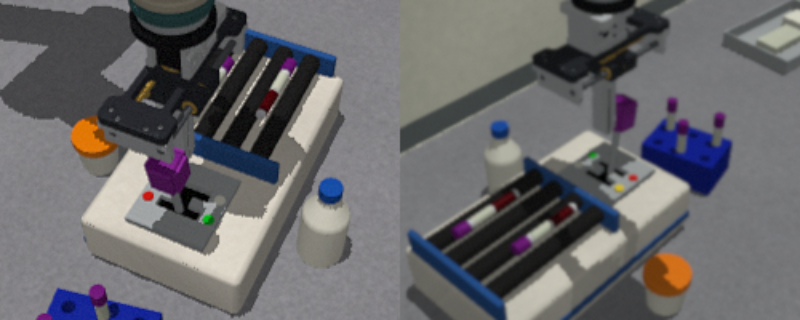

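The knob is now right, over the right slot, stem at the cross-slot's right end. A last 1.5 mm, then back off and move to its near side.

{"method": "servo_tool", "body": {
  "rows": [
    [0, 0, -0.0015, 0, 0, 0, 0],
    [0, 0, 0, 0, 0, 0, 0],
    [0, 0, 0.008, 0, 0, 0, 0],
    [0, 0, 0.01, 0, 0, 0, 0],
    [0, 0, 0, 0.04, 0, 0, 0],
    [0, 0, 0, 0.04, 0, 0, 0],
    [0, -0.02, 0, 0.03, 0, 0, 0],
    [0, -0.025, 0, 0, 0, 0, 0],
    [0, 0, -0.03, 0, 0, 0, 0],
    [0, 0, -0.024, 0, 0, 0, 0],
    [0, 0, 0, 0, 0, 0, 0],
    [0, 0, 0, 0, 0, 0, 0]
  ]
}}

```text
t: 6.2
tcp_pos: [0.5506, -0.0304, 0.2985]
eef_rot: [0.504, 0.496, 0.505, -0.495]
ft_force: [-0.3, 0.5, -0.4]
gripper_width: 0.0003
```

```bash
python3 -c "
from h import *;knob(('scene','scene4'),('side','side4'))"
```

```text
scene4 658 [[-0.0173, -0.05], [0.0179, -0.0146]] mid [ 0.0003 -0.0323] z 0.157 0.2
side4 376 [[-0.0193, -0.0415], [0.0118, -0.0071]] mid [-0.0038 -0.0243] z 0.163 0.202
6.3 [ 0.5506 -0.03    0.2984] [ 0.07  0.26 -0.04]
```

View pics/c_scene4.png

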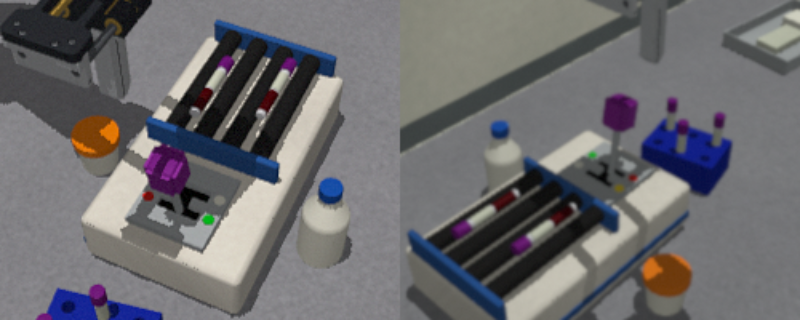

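Knob measured at local (0, −32 mm), cross ≈ 0.20, clear of the red slot. Descend on the near side and push forward.

{"method": "servo_tool", "body": {
  "rows": [
    [0, 0, -0.001, -0.04, 0, 0, 0],
    [0, 0, 0, -0.04, 0, 0, 0],
    [0, 0, 0, -0.03, 0, 0, 0],
    [0, 0, 0, 0, 0, 0, 0],
    [0, 0.008, 0, 0, 0, 0, 0],
    [0, 0.005, 0, 0, 0, 0, 0],
    [0, 0.005, 0, 0, 0, 0, 0],
    [0, 0.005, 0, 0, 0, 0, 0],
    [0, 0.005, 0.0005, 0, 0, 0, 0],
    [0, 0.005, 0, 0, 0, 0, 0],
    [0, 0, 0, 0, 0, 0, 0]
  ]
}}

```text
t: 7.4
tcp_pos: [0.5844, -0.0316, 0.1886]
eef_rot: [0.505, 0.496, 0.504, -0.495]
ft_force: [-0.4, 0.5, 0.0]
gripper_width: -0.0
```

```bash
python3 -c "
from h import *;knob(('scene','scene5'),('side','side5'))"
```

```text
scene5 646 [[0.0007, -0.05], [0.0355, -0.0146]] mid [ 0.0181 -0.0323] z 0.156 0.2
side5 262 [[-0.0031, -0.0356], [0.0284, -0.0071]] mid [ 0.0127 -0.0213] z 0.165 0.202
7.5 [ 0.584  -0.0316  0.1884] [-0.19 -0.63 -0.43]
```

{"method": "servo_tool", "body": {
  "rows": [
    [0, 0.005, 0, 0, 0, 0, 0],
    [0, 0.005, 0.0005, 0, 0, 0, 0],
    [0, 0.004, 0, 0, 0, 0, 0],
    [0, 0.004, 0, 0, 0, 0, 0],
    [0, 0.002, 0, 0, 0, 0, 0],
    [0, 0.002, 0, 0, 0, 0, 0],
    [0, 0, 0, 0, 0, 0, 0]
  ]
}}

```text
t: 8.2
tcp_pos: [0.6059, -0.031, 0.1884]
eef_rot: [0.505, 0.495, 0.505, -0.495]
ft_force: [-0.0, -0.4, -0.9]
gripper_width: 0.0003
```

{"method": "servo_tool", "body": {
  "rows": [
    [0, 0.001, 0, 0, 0, 0, 0],
    [0, 0, 0, 0, 0, 0, 0]
  ]
}}

```text
t: 8.4
tcp_pos: [0.6066, -0.031, 0.1885]
eef_rot: [0.505, 0.495, 0.505, -0.495]
ft_force: [-0.6, 0.2, -0.3]
gripper_width: 0.0008
```

```bash
python3 -c "
from h import *;knob(('scene','scene6'),('side','side6'))"
```

```text
scene6 604 [[0.0232, -0.0493], [0.0603, -0.0145]] mid [ 0.0417 -0.0319] z 0.151 0.197
side6 257 [[0.0183, -0.0307], [0.0521, -0.0065]] mid [ 0.0352 -0.0186] z 0.161 0.2
8.5 [ 0.6066 -0.031   0.1886] [-0.25 -0.5   0.15]
```

{"method": "servo_tool", "body": {
  "rows": [
    [0, 0.001, 0, 0, 0, 0, 0],
    [0, 0, 0, 0, 0, 0, 0]
  ]
}}

```text
t: 8.7
tcp_pos: [0.6076, -0.0311, 0.1885]
eef_rot: [0.505, 0.495, 0.505, -0.495]
ft_force: [-0.3, 0.1, -0.5]
gripper_width: 0.0001
```

{"method": "servo_tool", "body": {
  "rows": [
    [0, 0.001, 0, 0, 0, 0, 0],
    [0, 0, 0, 0, 0, 0, 0]
  ]
}}

```text
t: 8.9
tcp_pos: [0.6087, -0.0311, 0.1885]
eef_rot: [0.505, 0.495, 0.505, -0.495]
ft_force: [-0.8, 0.4, -0.1]
gripper_width: 0.0004
```

{"method": "servo_tool", "body": {
  "rows": [
    [0, 0.0007, 0, 0, 0, 0, 0],
    [0, 0, 0, 0, 0, 0, 0]
  ]
}}

```text
t: 9.1
tcp_pos: [0.6094, -0.0311, 0.1885]
eef_rot: [0.505, 0.495, 0.505, -0.495]
ft_force: [-0.3, 0.4, -0.4]
gripper_width: 0.0007
```

```bash
python3 -c "
from h import *;knob(('scene','scene7'),('side','side7'))"
```

```text
scene7 599 [[0.0255, -0.0491], [0.0629, -0.0143]] mid [ 0.0442 -0.0317] z 0.149 0.196
side7 255 [[0.0207, -0.032], [0.055, -0.0066]] mid [ 0.0378 -0.0193] z 0.161 0.2
9.2 [ 0.6094 -0.0311  0.1885] [-1.34  0.4  -1.2 ]
```

{"method": "servo_tool", "body": {
  "rows": [
    [0, 0.0006, 0, 0, 0, 0, 0],
    [0, 0, 0, 0, 0, 0, 0]
  ]
}}

```text
t: 9.4
tcp_pos: [0.6099, -0.0311, 0.1885]
eef_rot: [0.505, 0.495, 0.505, -0.495]
ft_force: [-1.4, -0.3, 0.0]
gripper_width: 0.0007
```

{"method": "servo_tool", "body": {
  "rows": [
    [0, 0.0005, 0, 0, 0, 0, 0],
    [0, 0, 0, 0, 0, 0, 0]
  ]
}}

```text
t: 9.6
tcp_pos: [0.6104, -0.0311, 0.1885]
eef_rot: [0.505, 0.495, 0.505, -0.495]
ft_force: [-0.5, -0.1, 0.5]
gripper_width: 0.0006
```

{"method": "servo_tool", "body": {
  "rows": [
    [0, 0.0005, 0, 0, 0, 0, 0],
    [0, 0, 0, 0, 0, 0, 0]
  ]
}}

```text
t: 9.8
tcp_pos: [0.611, -0.0311, 0.1885]
eef_rot: [0.505, 0.495, 0.505, -0.495]
ft_force: [-0.1, 0.4, -1.6]
gripper_width: 0.0005
```

{"method": "servo_tool", "body": {
  "rows": [
    [0, 0.0005, 0, 0, 0, 0, 0],
    [0, 0, 0, 0, 0, 0, 0]
  ]
}}

```text
t: 10.0
tcp_pos: [0.6114, -0.0311, 0.1885]
eef_rot: [0.505, 0.495, 0.505, -0.495]
ft_force: [-1.1, -0.7, 0.2]
gripper_width: 0.0002
```

```bash
python3 -c "
from h import *;knob(('scene','scene8'),('side','side8'))"
```

```text
scene8 592 [[0.0272, -0.0492], [0.0652, -0.0143]] mid [ 0.0462 -0.0318] z 0.151 0.197
side8 248 [[0.0224, -0.0305], [0.0583, -0.0064]] mid [ 0.0404 -0.0185] z 0.16 0.199
10.1 [ 0.6114 -0.0311  0.1885] [-0.84 -0.03 -0.8 ]
```

{"method": "servo_tool", "body": {
  "rows": [
    [0, 0.0006, 0, 0, 0, 0, 0],
    [0, 0, 0, 0, 0, 0, 0]
  ]
}}

```text
t: 10.3
tcp_pos: [0.6118, -0.0311, 0.1884]
eef_rot: [0.504, 0.495, 0.505, -0.495]
ft_force: [-1.3, 0.1, 0.3]
gripper_width: 0.0003
```

{"method": "servo_tool", "body": {
  "rows": [
    [0, 0.0006, 0, 0, 0, 0, 0],
    [0, 0, 0, 0, 0, 0, 0]
  ]
}}

```text
t: 10.5
tcp_pos: [0.6122, -0.0311, 0.1883]
eef_rot: [0.504, 0.495, 0.505, -0.496]
ft_force: [-1.9, 0.8, -0.2]
gripper_width: 0.0004
```

{"method": "servo_tool", "body": {
  "rows": [
    [0, 0.0006, 0, 0, 0, 0, 0],
    [0, 0, 0, 0, 0, 0, 0]
  ]
}}

```text
t: 10.7
tcp_pos: [0.6126, -0.0311, 0.1883]
eef_rot: [0.504, 0.495, 0.505, -0.496]
ft_force: [-3.6, 0.1, -0.4]
gripper_width: 0.0008
```

```bash
python3 -c "
from h import *;knob(('scene','scene9'),('side','side9'))"
```

```text
scene9 588 [[0.0285, -0.049], [0.0661, -0.0139]] mid [ 0.0473 -0.0315] z 0.152 0.196
side9 251 [[0.0235, -0.0309], [0.0582, -0.0062]] mid [ 0.0408 -0.0185] z 0.161 0.198
10.8 [ 0.6127 -0.0311  0.1883] [-2.74  1.16 -0.86]
```

View pics/c_scene9.png

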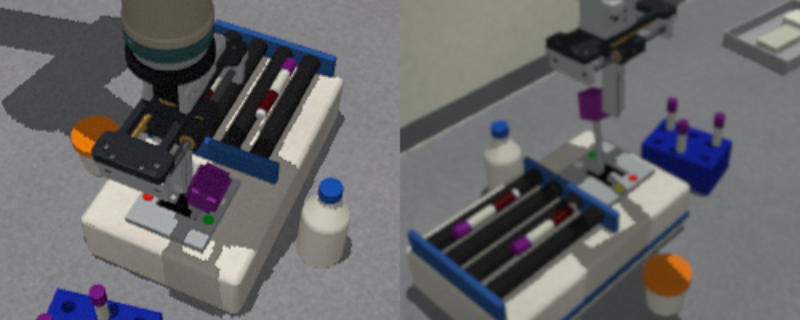

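Picture: the knob leans forward over the green slot, with the stem at its far end. Force is rising, so one more small step to confirm the stop, then withdraw back and up.

{"method": "servo_tool", "body": {
  "rows": [
    [0, 0.0006, 0, 0, 0, 0, 0],
    [0, 0, 0, 0, 0, 0, 0]
  ]
}}

```text
t: 11.0
tcp_pos: [0.6131, -0.031, 0.1883]
eef_rot: [0.504, 0.495, 0.505, -0.496]
ft_force: [-4.6, -0.5, -1.2]
gripper_width: 0.0005
```

{"method": "servo_tool", "body": {
  "rows": [
    [0, -0.008, 0, 0, 0, 0, 0],
    [0, -0.015, 0, 0, 0, 0, 0],
    [0, -0.02, 0, 0, 0, 0, 0],
    [0, 0, 0, 0.04, 0, 0, 0],
    [0, 0, 0, 0.04, 0, 0, 0],
    [0, -0.03, 0, 0.04, 0, 0, 0],
    [0, -0.04, 0, 0, 0, 0, 0],
    [0, -0.04, 0, 0, 0, 0, 0],
    [0, 0, 0, 0, 0, 0, 0],
    [0, 0, 0, 0, 0, 0, 0]
  ]
}}

```text
t: 12.0
tcp_pos: [0.4617, -0.0313, 0.3098]
eef_rot: [0.506, 0.497, 0.503, -0.494]
ft_force: [0.1, 0.2, -0.4]
gripper_width: 0.0002
```

```bash
python3 -c "
from h import *;knob(('scene','sceneA'),('side','sideA'))"
```

```text
sceneA 598 [[0.0286, -0.0489], [0.0666, -0.0143]] mid [ 0.0476 -0.0316] z 0.149 0.196
sideA 334 [[0.024, -0.0382], [0.0584, -0.0067]] mid [ 0.0412 -0.0224] z 0.158 0.199
12.1 [ 0.4625 -0.0313  0.309 ] [-0.37 -0.65 -0.43]
```

View pics/c_sceneA.png

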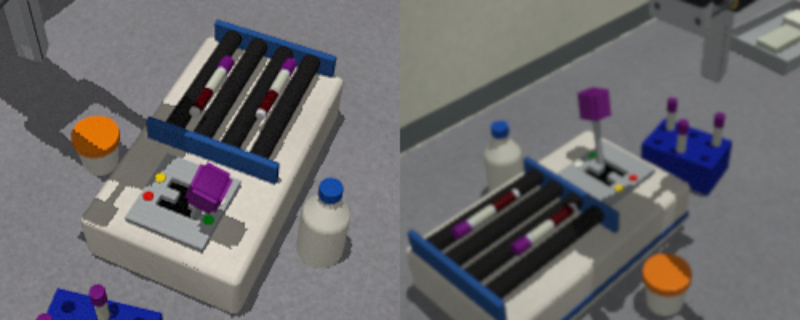

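The lever stays leaning fully into the green slot with the arm clear, and the other objects stand where they were.

```bash
python3 -c "
from h import *;print(ctrl.hand_in())"
```

```text
the job is handed in; nothing more can be done
None
```

The lever is in third. It started in the cross-slot on the left, so no push along the left slot was needed. With the closed fingertips I pushed the knob right to about 0.20 rad of lean. I then moved round to its near side and pushed it forward until the end stop was felt. I handed in at about 12 s of the 64 s allowed.

- **Position:** with the fingers withdrawn, the knob's far edge puts its centre about 44 mm forward, a lean of about 0.277 rad against the stated 0.28. Its sideways position is about 32 mm right of the gate's centre, and it held there after release.
- **Force:** the highest reading was 4.6 N, at the stop. Before that, readings stayed within a few newtons.
- **Red slot:** every measurement on the way showed the knob level with the cross-slot or further forward, so it did not enter the red slot.
- **Surroundings:** the cup, the bottle and the rack tubes in view look unmoved in the last pictures. I judged this by eye and did not measure it.
- **Disagreement:** the plain midpoint of the visible knob gave 47.6 mm forward from the scene camera and 41.2 mm from the side camera. Part of the knob is hidden in each view, so I went by the far edge and the felt stop instead.

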